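# Bring the lens tray to the centring bench and hold the long barrel pressed in the V

### The arm

A 6-joint arm with a two-finger parallel gripper is mounted at the origin on the work surface. World frame = base frame: x ahead of the robot, y to its left, z up, the work surface at z = 0. Lengths are in m, angles in rad, forces in N, time in s.
With the tool pointing down it reaches from about 0.25 to 0.775 m from the base axis. Payload 4 kg.
Tool frame: the origin (TCP) lies at the very end of the fingers, on their centre line; the grasp point (between the pads) lies 19 mm behind it; z points along the fingers, y is the direction in which the jaws open and shut (so a half turn about z gives the same grasp; the last joint's range is limited). The gripper opens to 94 mm and grips with 3 to 60 N. Pads are 16 mm wide; open, the fingers measure 119 mm over their backs; the gripper's body (75 mm by 177 mm) begins 78 mm behind the grasp point.
Start: joints at [1.086, 0.087, 1.371, -0, 1.684, -0.103], TCP at [0.205, 0.51, 0.206] pointing down, gripper open.
Joint ranges: [-3.1, 3.1], [-0.76, 2.03], [0.27, 2.55], [-1.08, 4.22], [0.17, 2.65], [-2.57, 2.57]. Speed limits (rad/s): [2.79, 2.79, 3.14, 3.14, 3.14, 3.14].

### API

Orientations are given as [roll, pitch, yaw] about the fixed x, y, z axes, in that order (R = Rz(yaw) Ry(pitch) Rx(roll)).
In Python, from bench import robot, cams, models gives the robot as it stands.
- The arm moves only by the tool step_arm, never from a script. Its argument "series" is a list of rows, each a list of 5 numbers: the gripper command: -1 is shut, 1 is fully open, values between are in proportion, then the shift along the tool's x, y, z in mm, then the turn about the tool's z in degrees. A call has 1 to 20 rows; each row is the pose to reach, as a shift and turn from the pose commanded when the call began, along the tool's axes at that moment; what a row does not reach only later rows make up. A row lasts 1/8 s, in which the tool goes at most 62.5 mm and 10.7 degrees, less where a joint would pass 70% of its speed; a pose out of reach is approached as far as the arm can. A call with a gripper value outside its range is refused whole. The fingers move at their own pace and stop on an object; the grip force is fixed at half the most. Time passes only in rows, so rows that repeat a pose let the fingers close. It gives the time, the measured TCP pose, the force and the opening at its end, in the units of the state.
- robot.get_obs(): the state, without advancing time (a new reading comes with each control period).
- cams.snapshot(name): name is "side" or "top" or "wrist"; returns a dict with "pixels" (480x640x3 uint8, red, green, blue), "fov_y" (degrees; the focal length in pixels is half the picture's height over the tangent of half this angle, whatever the lens; pixels are square), "cx", "cy" (the principal point, pixels), "R" (3x3) and "t" (3): a world point X has camera coordinates R X + t. Camera axes: x right, y down, z forward; pixel columns grow to the right and rows downward; lengths in m; the calibration is good to about 2 mm. A picture is of the moment at which its call begins. There is no depth.
- robot.close_job(): hands the job in, once; it reports no verdict.
Trained networks look in a picture, given as the dict that the camera call returned (one of the last four; its "shot" number tells which), for a name from the list of things; names that differ only in an ending like _2 or _b are one class to them, and where a whole thing is asked for, a point or a joint stands for the part that bears it (a point fixed in the world has none). Each returns a list of dicts, best first, with "p" (0 to 1); they miss things now and then, are a little off and sometimes report something else, mostly with a low value. They report only what shows in the picture. A call takes as long as a camera call. They do not tell look-alikes from the thing itself.
- models.find_in(picture, label): "position" ([x, y, z] in m, in world coordinates, good to about 4 mm: the middle of the surface that is visible of it).
- models.pinpoint(picture, label): "position" ([x, y, z] in m, in world coordinates, good to about 4 mm: a listed point, or the origin of a listed thing).
The state is a dict: "time": time; "joint_positions": joint angles; "qvel": joint speeds; "joint_torque": joint torques, N m; "tool_pos": TCP position; "ee_rot": TCP orientation; "wrist_force": force on the tool from outside, world axes, zero at the start; "wrist_torque": the same for the moment, N m; "width": finger opening in m.
Only numpy, scipy, OpenCV 4.12 (cv2) and the standard library are available. Lean on these libraries where they do the work, as an engineer would, in place of code of your own. Each camera call takes 0.05 s, during which the arm holds its last target. There are 200 camera calls.

### The job

Lift the lens tray by its handle, carry it level with both barrels in it and set it down gently right beside the V-block bench, no more than a hand's width away, then let go of it. Take only the long lens barrel out, lay it centred along the two V-blocks with its glass end towards the bench's camera, let it settle, and press it down with about 10 N, never hard, so that it bears firmly on both flanks of the V (fingertips on top of it will do). Finish while still pressing it there for the picture; leave the short barrel in the tray and do not disturb the bottle, the jar or the tape roll.

Things in the scene. Friction and masses are not known exactly. Their poses are not given: they have to be found in the camera images.
- tray: shallow white plastic lens tray, 170 mm (its x) by 230 mm (its y), rim 14 mm high, floor 4 mm, 0.7 kg loaded; origin at the centre of its underside, z up. Two pairs of grey notched saddles, at y = +88 and -88 mm, each carry a barrel along x, axis 38 mm above the underside; a pair stands at x = -28 and +28 mm (each 12 mm thick), leaving 44 mm free between for fingers
- tray_handle (a point): centre of the tray's handle bar over its middle, 66 mm above its underside: bar 90 mm long along the tray's x, 14 mm thick (along y), 16 mm high, on two 10 mm round posts at x = -36 and +36 mm; the loaded tray balances nearly under it. Axes as the tray's
- longlens_center (a point): centre of the long lens barrel, on its axis: plain steel cylinder 30 mm in diameter, 110 mm long, 0.13 to 0.20 kg. Its x runs along the barrel, z up: the flat -x end has the round glass window in a black bezel, the +x end a dark neck 18 mm in diameter, 12 mm long. It starts in one of the two pairs of saddles, glass end towards the tray's -x
- longlens_glass (a point): centre of the glass end of the long barrel, on its axis, 55 mm from the centre
- longlens: the long barrel as a solid; origin and axes as point longlens_center
- shortlens_center (a point): centre of the short lens barrel, which lies in the other pair of saddles and stays there: same make and diameter (30 mm), only 70 mm long (plus neck), 0.11 kg
- bench: centring bench, fixed: black base plate 12 mm thick, 80 mm wide (y), x = -190 to +75 mm; two steel V-blocks in line along x (see bench_seat); at the -x end a small grey camera 44 mm wide, top 82 mm above the table, front of its lens at x = -96 mm, looks along +x down the V. Origin on the underside, mid-way between the V-blocks, z up
- bench_seat (a point): where the long barrel's centre lies when seated and centred: on the V's axis, mid-way between the two V-blocks, 60 mm above the table; axes as the bench's, the V runs along x. The V-blocks stand at x = -30 and +30 mm, each 16 mm thick along x, 60 mm wide, 56 mm high, leaving 44 mm free between them for fingers
- strip_left: the flanks of both V-blocks on the bench's +y side (one contact line), sloping 45 degrees, rigid steel: a free barrel settles onto both sides by itself, one clamped a little off-centre in the fingers bears on one side only; origin and axes as the bench's
- strip_right: the same on the bench's -y side (the other contact line); origin and axes as the bench's
- washbottle: white bottle with a red cap, 66 mm in diameter, 160 mm high, a bystander; origin at the centre of its underside
- jar: amber glass jar with a white lid, 48 mm in diameter, 65 mm high, a bystander; origin at the centre of its underside
- taperoll: grey tape roll lying flat, 96 mm in diameter, 24 mm high, a bystander; origin at the centre of its underside
Things that resemble listed ones, but are neither listed nor needed, are in the scene too. What is shaped like the longlens but turquoise is not meant.

How it is judged:
By the outcome, as a careful person would: the job done as asked, in the order asked, and still so for the second after the job is handed in, while the arm keeps its last pose, push and grip.
It also fails if it takes over 67 s, if anything falls off the work surface, if the arm or the gripper's body presses on something with over 40 N, if the wrist force passes 120 N, or if a joint passes its speed limit or range.

## Working session

There is one attempt and no reset: what is moved stays moved. The work goes in short steps, Python scripts to look and compute and a tool call to move; the robot and the scene stay as the last step left them, time stands still between calls to the robot, and variables do not carry over. Pictures are saved under pics/ and viewed, about 8 in all and at most 12, crops included, and the job is handed in when it is done.

Besides the shell and the picture viewer there is one more tool, called after "Call:" as name(argument=value, ...), one argument or row to a line, values as JSON. step_arm: Moves the arm, as the interface text tells. Its arguments: {"type":"object","properties":{"series":{"type":"array","items":{"type":"array","items":{"type":"number"}}}},"required":["series"]}

```bash
mkdir -p pics; cat > h.py <<'E'
import numpy as np, cv2
from bench import robot, cams, models
def save(p,n,crop=None,s=1):
    im=p["pixels"][:,:,::-1]
    if crop: im=im[crop[1]:crop[3],crop[0]:crop[2]]
    cv2.imwrite(f"pics/{n}.png",cv2.resize(im,None,fx=s,fy=s,interpolation=cv2.INTER_CUBIC))
def foc(p): return 240/np.tan(np.radians(p["fov_y"])/2)
def proj(p,X):
    c=np.array(p["R"])@np.array(X)+np.array(p["t"]); f=foc(p)
    return np.round([f*c[0]/c[2]+p["cx"],f*c[1]/c[2]+p["cy"]],1)
def ray(p,u,v,z):
    R=np.array(p["R"]);t=np.array(p["t"]);f=foc(p)
    o=-R.T@t; d=R.T@np.array([(u-p["cx"])/f,(v-p["cy"])/f,1]); return o+d*(z-o[2])/d[2]
E
python3 - <<'E'
from h import *
a=cams.snapshot("top");b=cams.snapshot("side")
save(a,"top0");save(b,"side0")
for n,p in(("top",a),("side",b)):
  for l in["tray","tray_handle","longlens_center","longlens_glass","shortlens_center","bench","bench_seat","washbottle","jar","taperoll"]:
    print(n,l,[(np.round(d["position"],3).tolist(),round(d["p"],2),proj(p,d["position"]).tolist()) for d in models.pinpoint(p,l)[:3]])
o=robot.get_obs();print(o["time"],o["tool_pos"],o["ee_rot"],o["wrist_force"],o["width"])
E
```

```text
top tray [([0.573, -0.284, 0.001], 0.63, [436.1, 253.5]), ([0.545, 0.257, -0.001], 0.56, [218.4, 248.4])]
top tray_handle [([0.548, 0.254, 0.065], 0.76, [215.2, 241.5])]
top longlens_center [([0.335, 0.189, 0.015], 0.91, [235.7, 335.2]), ([0.529, 0.167, 0.036], 0.75, [251.8, 254.7])]
top longlens_glass [([0.35, 0.242, 0.015], 0.91, [214.3, 327.1]), ([0.474, 0.185, 0.039], 0.71, [242.1, 276.1])]
top shortlens_center [([0.565, 0.345, 0.038], 0.74, [180.3, 234.3])]
top bench [([0.572, -0.288, 0.001], 0.81, [437.6, 254.0]), ([0.57, -0.287, 0.004], 0.49, [437.4, 254.8])]
top bench_seat [([0.575, -0.285, 0.056], 0.95, [441.0, 248.4])]
top washbottle [([0.768, -0.176, 0.004], 0.9, [396.6, 175.4])]
top jar [([0.76, 0.009, 0.0], 0.86, [323.9, 173.7])]
top taperoll [([0.773, 0.172, -0.004], 0.9, [261.2, 164.6])]
side tray [([0.545, 0.258, 0.002], 0.92, [301.8, 341.2])]
side tray_handle [([0.576, -0.288, -0.004], 0.52, [329.3, 183.1]), ([0.758, 0.012, -0.007], 0.48, [235.7, 246.5])]
side longlens_center [([0.527, 0.169, 0.035], 0.77, [318.7, 297.3]), ([0.332, 0.19, 0.013], 0.66, [413.1, 326.7])]
side longlens_glass [([0.355, 0.242, 0.014], 0.87, [400.5, 345.8]), ([0.479, 0.179, 0.038], 0.78, [341.6, 303.5])]
side shortlens_center []
side bench [([0.577, -0.287, 0.0], 0.69, [329.1, 182.3])]
side bench_seat [([0.579, -0.282, 0.061], 0.97, [328.6, 165.0])]
side washbottle [([0.773, -0.178, 0.002], 0.65, [251.1, 196.5])]
side jar [([0.761, 0.009, 0.0], 0.72, [234.4, 243.5]), ([0.774, 0.173, -0.003], 0.29, [205.6, 294.2])]
side taperoll [([0.769, 0.171, -0.003], 0.95, [208.1, 293.6])]
1.1 [0.20495789 0.51040138 0.20550008] [3.14152201e+00 8.99665210e-06 2.75975217e+00] [ 0.56942748  0.57836284 -0.71126243] 0.09383290461228509
```

View pics/top0.png

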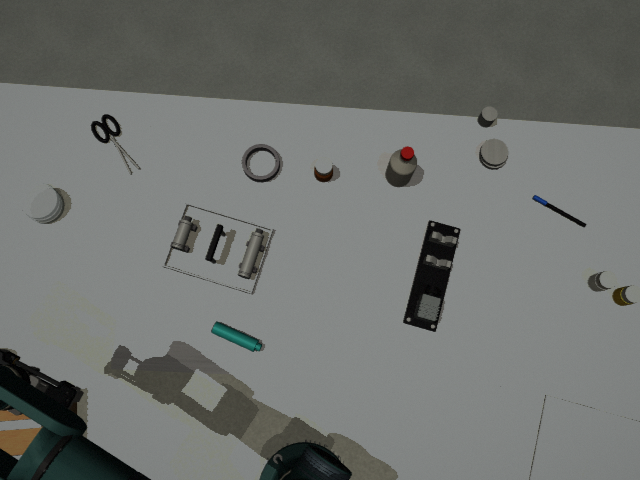

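View pics/side0.png

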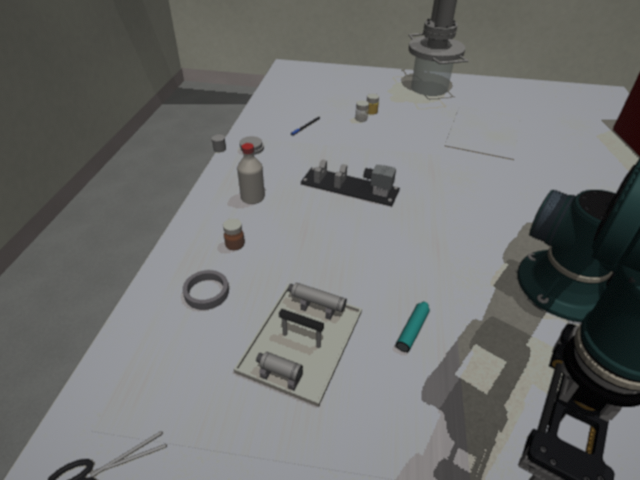

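```bash
python3 - <<'E'
from h import *
a=cams.snapshot("top")
P=lambda u,v,z:np.round(ray(a,u,v,z)[:2],3)
bc=[P(*c,.012) for c in[(430,220),(461,228),(435,330),(404,322)]]
tc=[P(*c,.014) for c in[(187,205),(274,230),(253,293),(165,267)]]
for n,c in(("bench",bc),("tray",tc)):
  d=(c[0]+c[1]-c[2]-c[3])/2; e=(c[0]+c[3]-c[1]-c[2])/2
  print(n,c,"ctr",np.mean(c,0),"L",np.linalg.norm(d),np.linalg.norm(e),"yaw",np.degrees(np.arctan2(d[1],d[0])),np.degrees(np.arctan2(-e[0],e[1])))
R=cv2.Rodrigues(np.array([0,0,1.])*robot.get_obs()["ee_rot"][2])[0]@np.diag([1,-1,-1]);print(R)
save(a,"crop1",(140,180,480,370),2.3)
w=cams.snapshot("wrist");print(w["R"],w["t"],w["fov_y"])
E
```

```text
bench [array([ 0.655, -0.264]), array([ 0.64 , -0.342]), array([ 0.383, -0.286]), array([ 0.397, -0.211])] ctr [ 0.51875 -0.27575] L 0.2632042932780542 0.0778620575119872 yaw -11.95032062952289 -10.732664556655793
tray [array([0.647, 0.344]), array([0.599, 0.122]), array([0.439, 0.158]), array([0.486, 0.379])] ctr [0.54275 0.25075] L 0.16437913492898054 0.22653586912451631 yaw -12.472097949201174 -12.103589477052068
[[-0.92798226  0.37262437  0.        ]
 [ 0.37262437  0.92798226  0.        ]
 [ 0.          0.         -1.        ]]
[[ 3.72287789e-01  9.28117343e-01  7.61641539e-06]
 [ 8.99181261e-01 -3.60682938e-01  2.47751646e-01]
 [ 2.29945346e-01 -9.22280638e-02 -9.68823576e-01]] [-0.55004609 -0.02425456  0.39126236] 65.3679851244625
```

View pics/crop1.png

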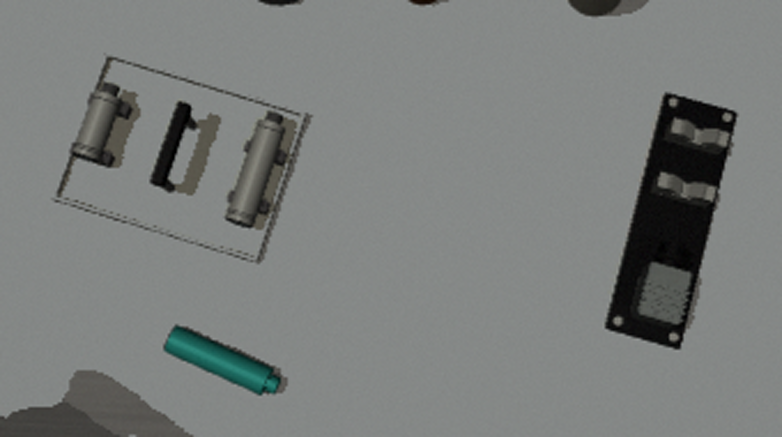

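Call:
step_arm(
  series=[
    [1,-60,-16,0,-3],
    [1,-120,-32,0,-6],
    [1,-180,-48,0,-9.7],
    [1,-240,-64,0,-9.7],
    [1,-300,-80,0,-9.7],
    [1,-360,-97,0,-9.7],
    [1,-412,-110.5,0,-9.7],
    [1,-412,-110.5,0,-9.7],
    [1,-412,-110.5,0,-9.7],
    [1,-412,-110.5,0,-9.7],
  ],
)

```text
time: 2.45
tool_pos: [0.5451, 0.2555, 0.2058]
ee_rot: [3.141, -0.0, 2.931]
wrist_force: [0.6, -0.1, -0.3]
width: 0.0939
```

```bash
python3 - <<'E'
from h import *
o=robot.get_obs();print(o["tool_pos"],np.degrees(o["ee_rot"]),o["wrist_force"],o["wrist_torque"],o["joint_positions"])
w=cams.snapshot("wrist");save(w,"w1")
for l in["tray_handle","tray","longlens_center","longlens_glass","shortlens_center"]:
  print(l,[(np.round(d["position"],3).tolist(),round(d["p"],2),proj(w,d["position"]).tolist()) for d in models.pinpoint(w,l)[:2]])
E
```

```text
[0.54507874 0.25553125 0.20582216] [ 1.79968787e+02 -3.03558273e-04  1.67936782e+02] [ 0.5835375  -0.07687883 -0.34197552] [-0.0102717   0.03909707 -0.05646564] [ 3.43943851e-01  2.03274925e-01  1.23917131e+00  4.69783118e-04
  1.69886409e+00 -1.01624953e+00]
tray_handle [([0.547, 0.26, 0.065], 0.59, [317.5, 229.6])]
tray [([0.543, 0.258, 0.001], 0.78, [314.1, 212.8]), ([0.53, 0.171, 0.038], 0.49, [222.6, 225.2])]
longlens_center [([0.53, 0.172, 0.039], 0.73, [223.7, 225.7])]
longlens_glass [([0.348, 0.247, 0.011], 0.93, [257.2, 5.9]), ([0.475, 0.186, 0.04], 0.84, [221.8, 164.2])]
shortlens_center [([0.566, 0.341, 0.037], 0.74, [405.0, 225.3])]
```

View pics/w1.png

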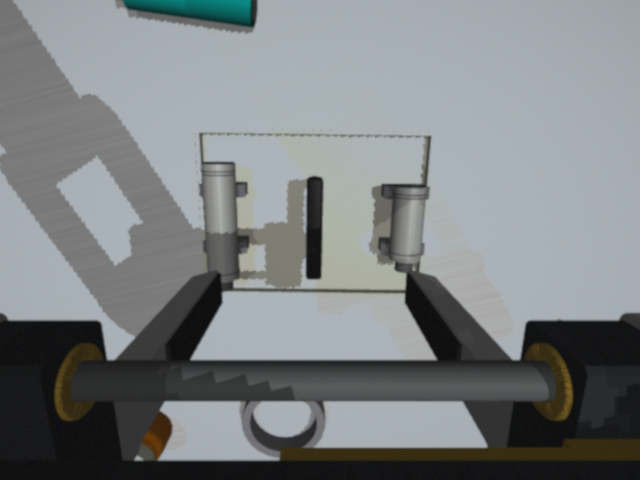

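Call:
step_arm(
  series=[
    [0.6,-1,1.5,30,0],
    [0.3,-1,1.5,60,0],
    [0.1,-1,1.5,90,0],
    [0.0,-1,1.5,120,0],
    [0.0,-1,1.5,145,0],
    [0.0,-1,1.5,159,0],
    [0.0,-1,1.5,159,0],
    [-0.4,-1,1.5,159,0],
    [-1,-1,1.5,159,0],
    [-1,-1,1.5,159,0],
    [-1,-1,1.5,159,0],
    [-1,-1,1.5,159,0],
    [-1,-1,1.5,159,0],
  ],
)

```text
time: 4.38
tool_pos: [0.5477, 0.2557, 0.0471]
ee_rot: [3.141, 0.001, 2.929]
wrist_force: [-0.8, -0.1, 3.4]
width: 0.0135
```

Call:
step_arm(
  series=[
    [-1,0,0,-4,0],
    [-1,0,0,-8,0],
    [-1,0,0,-14,0],
    [-1,0,0,-22,0],
    [-1,0,0,-32,0],
    [-1,0,0,-42,0],
    [-1,0,0,-52,0],
    [-1,0,0,-60,0],
    [-1,0,0,-60,0],
    [-1,0,0,-60,0],
  ],
)

```text
time: 5.62
tool_pos: [0.5471, 0.2555, 0.1061]
ee_rot: [-3.141, -0.001, 2.929]
wrist_force: [-0.5, 0.3, -7.1]
width: 0.0139
```

```bash
python3 - <<'E'
from h import *
o=robot.get_obs();print(o["time"],o["tool_pos"],np.degrees(o["ee_rot"]),o["wrist_force"],o["wrist_torque"],o["width"])
s=cams.snapshot("side");save(s,"s1",(200,230,420,430),3)
E
```

```text
5.625 [0.54710833 0.25552265 0.106088  ] [-1.79980151e+02 -4.02004051e-02  1.67824299e+02] [-0.5237591   0.34443669 -7.12999918] [0.02136349 0.0383693  0.02292799] 0.013869548151570616
```

View pics/s1.png

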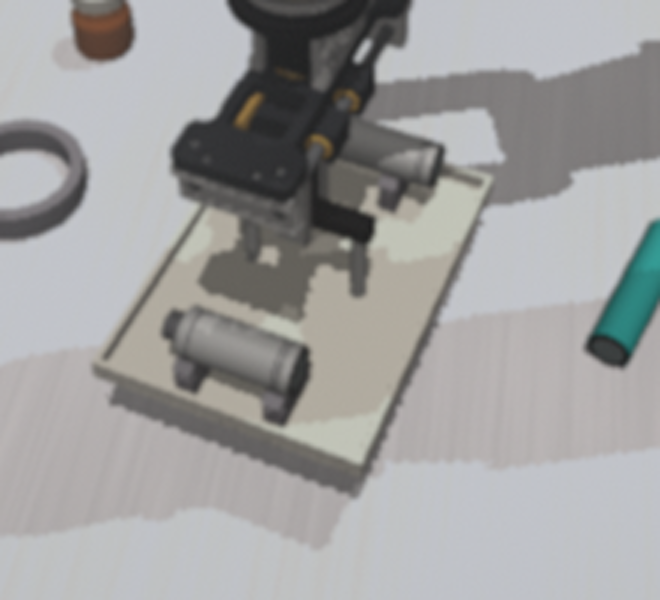

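Call:
step_arm(
  series=[
    [-1,-1,-2,0,0],
    [-1,-3,-8,0,0],
    [-1,-6,-18,0,0],
    [-1,-11,-31,0,0],
    [-1,-16,-48,0,0],
    [-1,-23,-68,0,0],
    [-1,-31,-90,0,0],
    [-1,-39,-113,0,-0.2],
    [-1,-47,-138,0,-0.4],
    [-1,-56,-164,0,-0.6],
    [-1,-65,-190,0,-0.7],
    [-1,-73,-215,0,-0.7],
    [-1,-81,-239,0,-0.7],
    [-1,-89,-261,0,-0.7],
    [-1,-96,-280,0,-0.7],
    [-1,-101,-297,0,-0.7],
    [-1,-106,-310,0,-0.7],
    [-1,-109,-320,0,-0.7],
    [-1,-111,-326,0,-0.7],
    [-1,-112,-328,0,-0.7],
  ],
)

```text
time: 8.18
tool_pos: [0.5877, -0.0886, 0.1064]
ee_rot: [3.141, -0.0, 2.941]
wrist_force: [-0.3, -0.4, -7.1]
width: 0.0136
```

```bash
python3 - <<'E'
from h import *
o=robot.get_obs();print(o["time"],o["tool_pos"],np.degrees(o["ee_rot"]),o["wrist_force"],o["width"])
s=cams.snapshot("top");save(s,"t2",(290,140,490,350),2.8)
E
```

```text
8.175 [ 0.58774132 -0.08859871  0.10640458] [ 1.79978272e+02 -9.54409413e-03  1.68532663e+02] [-0.34537459 -0.35242962 -7.10697721] 0.013587289322935653
```

View pics/t2.png

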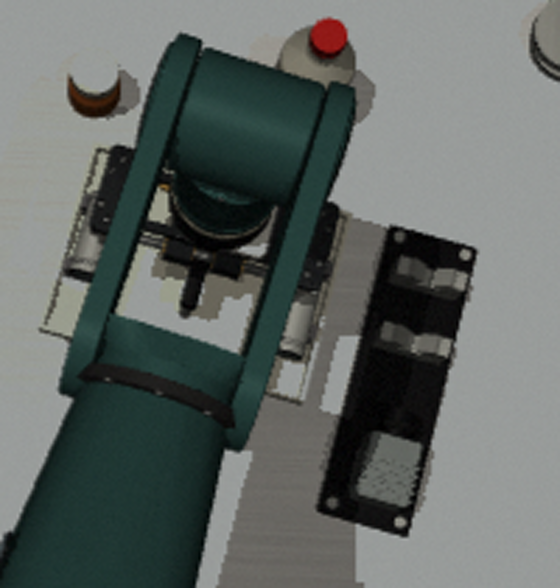

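Call:
step_arm(
  series=[
    [-1,0,0,4,0],
    [-1,0,0,12,0],
    [-1,0,0,22,0],
    [-1,0,0,32,0],
    [-1,0,0,41,0],
    [-1,0,0,48,0],
    [-1,0,0,52,0],
    [-1,0,0,54,0],
    [-1,0,0,55,0],
    [-1,0,0,56,0],
    [-1,0,0,57,0],
    [-1,0,0,58,0],
    [-1,0,0,58.5,0],
    [-1,0,0,59,0],
    [-1,0,0,59,0],
  ],
)

```text
time: 10.1
tool_pos: [0.5877, -0.0886, 0.0474]
ee_rot: [3.141, -0.0, 2.941]
wrist_force: [0.1, -0.8, -6.2]
width: 0.0139
```

Call:
step_arm(
  series=[
    [-1,0,0,0.3,0],
    [-1,0,0,0.6,0],
    [-1,0,0,0.8,0],
    [-1,0,0,0.8,0],
  ],
)

```text
time: 10.6
tool_pos: [0.5878, -0.0886, 0.0471]
ee_rot: [3.142, 0.0, 2.941]
wrist_force: [-1.0, -0.2, -3.1]
width: 0.0138
```

Call:
step_arm(
  series=[
    [-0.6,0,0,0.8,0],
    [-0.2,0,0,0.8,0],
    [0,0,0,0.8,0],
    [0,0,0,0.8,0],
    [0,0,0,-10,0],
    [0,0,0,-35,0],
    [0,0,0,-70,0],
    [0,0,-10,-105,0],
    [0,0,-40,-130,0],
    [0,0,-70,-130,0],
    [0,0,-88,-130,0],
    [0,0,-88,-130,0],
    [0,0,-88,-130,0],
  ],
)

```text
time: 12.22
tool_pos: [0.5701, -0.174, 0.1761]
ee_rot: [3.141, -0.001, 2.942]
wrist_force: [-0.8, 0.6, 0.6]
width: 0.0471
```

```bash
python3 - <<'E'
from h import *
o=robot.get_obs();print(o["time"],o["tool_pos"],np.degrees(o["ee_rot"]),o["wrist_force"],o["width"])
w=cams.snapshot("wrist");save(w,"w2")
for l in["tray_handle","tray","longlens_center","longlens_glass","bench_seat","shortlens_center"]:
  print(l,[(np.round(d["position"],3).tolist(),round(d["p"],2),proj(w,d["position"]).tolist()) for d in models.pinpoint(w,l)[:2]])
E
```

```text
12.225 [ 0.57012814 -0.17401062  0.17614697] [ 1.79940106e+02 -5.67733727e-02  1.68554051e+02] [-0.82941959  0.58037111  0.59277689] 0.047071681229598754
tray_handle [([0.585, -0.087, 0.001], 0.69, [404.3, 218.7]), ([0.59, -0.088, 0.064], 0.57, [422.3, 239.8])]
tray [([0.586, -0.088, 0.001], 0.77, [403.2, 219.6]), ([0.577, -0.282, -0.001], 0.71, [207.5, 248.9])]
longlens_center [([0.571, -0.171, 0.038], 0.87, [315.7, 230.1])]
longlens_glass [([0.514, -0.162, 0.037], 0.55, [313.9, 162.4])]
bench_seat [([0.572, -0.287, 0.059], 0.75, [179.6, 263.6])]
shortlens_center [([0.572, -0.284, 0.004], 0.67, [202.7, 245.8]), ([0.603, -0.004, 0.036], 0.64, [509.8, 227.6])]
```

View pics/w2.png

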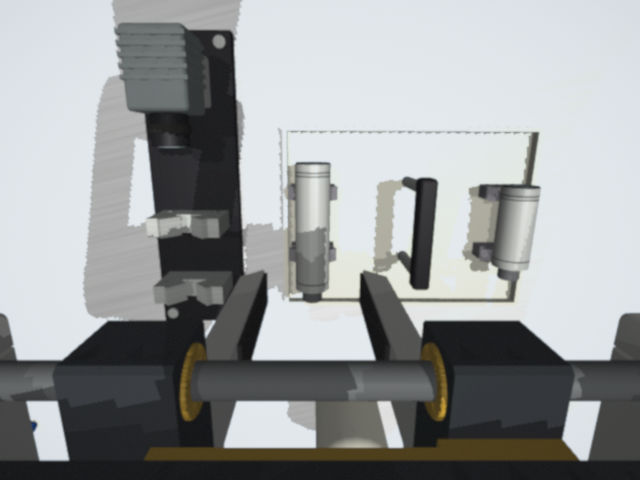

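```bash
python3 - <<'E'
from h import *
w=cams.snapshot("wrist")
o=robot.get_obs();T=o["tool_pos"];y=o["ee_rot"][2]
def tf(X): d=np.array(X)-T; return np.round(1000*np.array([np.cos(y)*d[0]+np.sin(y)*d[1],np.sin(y)*d[0]-np.cos(y)*d[1]]),1)
for n,u,v,z in[("lensglass",312.5,170,.042),("lensmid",312.5,230,.042),("lensneck",312.5,290,.042),("v1",187.5,222,.038),("v2",195,289,.038),("plateL",165,318,.012),("plateR",243,318,.012),("plateR2",236,35,.012),("trayL1",283,131,.014),("trayL2",287,300,.014)]:
  X=ray(w,u,v,z);print(n,X.round(4),tf(X))
print("blk", [proj(w,X) for X in [[.574,-.286,.06]]])
save(w,"w3",(130,140,360,310),3.4)
E
```

```text
lensglass [ 0.5198 -0.1643  0.042 ] [51.5 -0. ]
lensmid [ 0.5698 -0.1744  0.042 ] [ 0.5 -0. ]
lensneck [ 0.6241 -0.1854  0.042 ] [-54.9  -0. ]
v1 [ 0.5422 -0.2796  0.038 ] [   6.6 -108.6]
v2 [ 0.6035 -0.2903  0.038 ] [ -55.6 -106.9]
plateL [ 0.6362 -0.339   0.012 ] [ -97.3 -148.2]
plateR [ 0.6518 -0.2622  0.012 ] [-97.3 -69.9]
plateR2 [ 0.4004 -0.2053  0.012 ] [160.4 -63.9]
trayL1 [ 0.4834 -0.1834  0.014 ] [ 83.4 -26. ]
trayL2 [ 0.6406 -0.2144  0.014 ] [-76.9 -25.2]
blk [array([182.1, 265.6])]
```

View pics/w3.png

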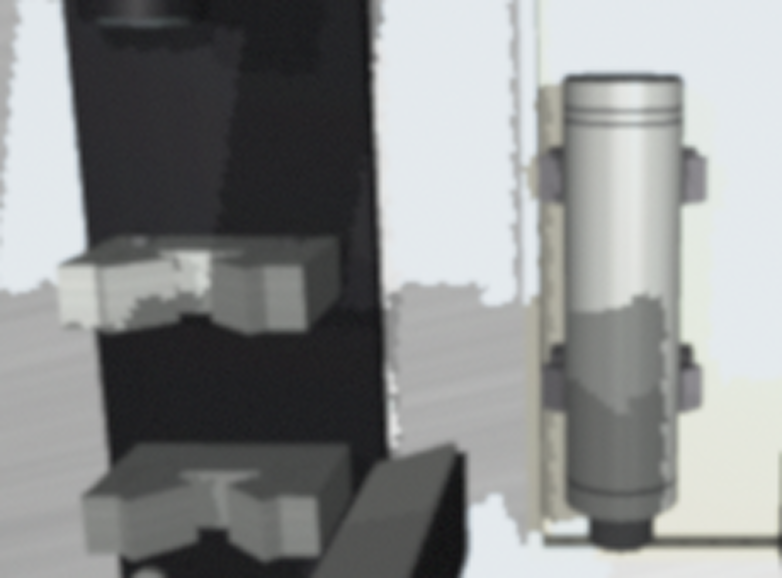

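Call:
step_arm(
  series=[
    [0,0,0,30,0],
    [0,0,0,65,0],
    [0,0,0,100,0],
    [0,0,0,130,0],
    [0,0,0,148,0],
    [0,0,0,155,0],
    [0,0,0,155,0],
    [-0.3,0,0,155,0],
    [-0.5,0,0,155,0],
    [-1,0,0,155,0],
    [-1,0,0,155,0],
    [-1,0,0,155,0],
    [-1,0,0,155,0],
  ],
)

```text
time: 14.25
tool_pos: [0.571, -0.1751, 0.0229]
ee_rot: [-3.142, 0.002, 2.941]
wrist_force: [0.7, 1.5, 4.9]
width: 0.0292
```

Call:
step_arm(
  series=[
    [-1,0,0,-5,0],
    [-1,0,0,-15,0],
    [-1,0,0,-30,0],
    [-1,0,0,-50,0],
    [-1,0,0,-70,0],
    [-1,0,0,-85,0],
    [-1,0,0,-90,0],
    [-1,0,0,-90,0],
  ],
)

```text
time: 15.25
tool_pos: [0.5702, -0.1749, 0.1118]
ee_rot: [-3.142, 0.0, 2.941]
wrist_force: [-0.3, -0.6, -0.8]
width: 0.0294
```

Call:
step_arm(
  series=[
    [-1,-3,-12,0,0],
    [-1,-8,-32,0,0],
    [-1,-14,-56,0,0.5],
    [-1,-20,-80,0,0.5],
    [-1,-25,-98,0,0.5],
    [-1,-27,-107.5,0,0.5],
    [-1,-27,-107.5,0,0.5],
    [-1,-27,-107.5,0,0.5],
  ],
)

```text
time: 16.25
tool_pos: [0.5753, -0.2849, 0.1117]
ee_rot: [3.141, -0.0, 2.933]
wrist_force: [0.5, -0.1, -2.0]
width: 0.0294
```

```bash
python3 - <<'E'
from h import *
o=robot.get_obs();print(o["time"],o["tool_pos"],np.degrees(o["ee_rot"]),o["wrist_force"],o["width"])
T=o["tool_pos"];y=o["ee_rot"][2]
def tf(X): d=np.array(X)-T; return np.round(1000*np.array([np.cos(y)*d[0]+np.sin(y)*d[1],np.sin(y)*d[0]-np.cos(y)*d[1]]),1)
w=cams.snapshot("wrist");save(w,"w4",(120,0,520,360),2)
for n in("wrist","side","top"):
 p=w if n=="wrist" else cams.snapshot(n)
 for l in["longlens_center","longlens_glass","bench_seat","bench"]:
  print(n,l,[(np.round(d["position"],3).tolist(),tf(d["position"]).tolist(),round(d["p"],2)) for d in models.pinpoint(p,l)[:2]])
E
```

```text
16.25 [ 0.57534362 -0.28489489  0.11166172] [ 1.79962749e+02 -7.94671324e-03  1.68062381e+02] [ 0.51384482 -0.10400295 -1.96718773] 0.029353116405321008
wrist longlens_center []
wrist longlens_glass [([0.577, -0.28, 0.124], [-1.1, 4.7], 0.56)]
wrist bench_seat []
wrist bench []
side longlens_center [([0.333, 0.192, 0.014], [335.8, 415.9], 0.68)]
side longlens_glass [([0.352, 0.239, 0.014], [327.1, 466.6], 0.83), ([0.526, -0.273, 0.124], [50.2, 1.1], 0.73)]
side bench_seat [([0.577, -0.281, 0.056], [-0.9, 3.9], 0.92)]
side bench [([0.576, -0.288, -0.002], [-1.1, -3.4], 0.8), ([0.602, -0.003, 0.041], [32.6, 281.4], 0.7)]
top longlens_center [([0.574, -0.286, 0.127], [0.8, -1.4], 0.73), ([0.336, 0.189, 0.015], [332.5, 414.4], 0.58)]
top longlens_glass [([0.352, 0.242, 0.016], [327.0, 469.1], 0.75), ([0.569, -0.287, 0.129], [5.9, -3.2], 0.6)]
top bench_seat [([0.571, -0.285, 0.056], [4.6, -1.0], 0.68)]
top bench [([0.574, -0.285, 0.128], [1.5, -0.2], 0.64), ([0.575, -0.288, -0.003], [-0.2, -3.3], 0.63)]
```

View pics/w4.png

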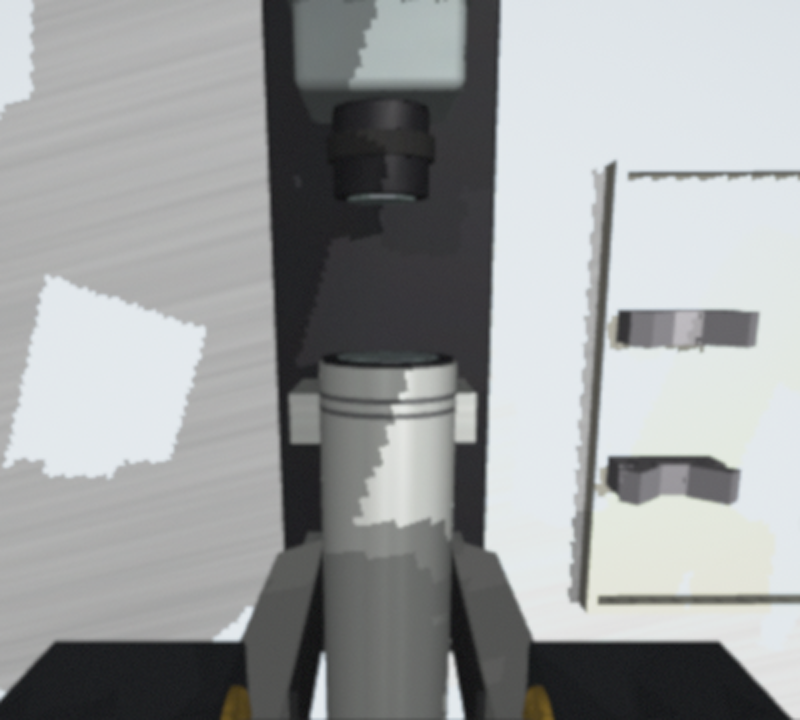

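```bash
python3 - <<'E'
from h import *
w=cams.snapshot("wrist")
o=robot.get_obs();T=o["tool_pos"];y=o["ee_rot"][2]
def tf(X): d=np.array(X)-T; return np.round(1000*np.array([np.cos(y)*d[0]+np.sin(y)*d[1],np.sin(y)*d[0]-np.cos(y)*d[1]]),1)
for n,u,v,z in[("blkL",289,394,.056),("blkR",476,392,.056),("blkL2",290,443,.056),("blkR2",476,440,.056),("plL0",264,30,.012),("plR0",499,30,.012),("plL",280,400,.012),("plR",489,400,.012),("camL",333,190,.06),("camR",429,190,.06),("camfront",382,198,.06),("barL",321,362,.1265),("barR",456,362,.1265),("barL2",325,560,.1265),("barR2",449,560,.1265),("glasstop",388,367,.1415)]:
  print(n,tf(ray(w,120+u/2,v/2,z)))
E
```

```text
blkL [ 40.2 -30.4]
blkR [40.9 28.6]
blkL2 [ 24.4 -30.6]
blkR2 [25.4 29.1]
plL0 [156.1 -40.6]
plR0 [156.1  38. ]
plL [ 31.7 -39.5]
plR [31.7 38.9]
camL [100.3 -15.2]
camR [100.3  12.7]
camfront [98.1 -0.9]
barL [ 57.2 -14. ]
barR [57.3 15.6]
barL2 [ 11.2 -14. ]
barR2 [11.2 15. ]
glasstop [57.8  0.6]
```

Call:
step_arm(
  series=[
    [-1,0,-1.3,8,-0.2],
    [-1,0,-1.3,22,-0.2],
    [-1,0,-1.3,38,-0.2],
    [-1,0,-1.3,50,-0.2],
    [-1,0,-1.3,57,-0.2],
    [-1,0,-1.3,60,-0.2],
    [-1,0,-1.3,62,-0.2],
    [-1,0,-1.3,62,-0.2],
  ],
)

```text
time: 18.05
tool_pos: [0.5752, -0.287, 0.0501]
ee_rot: [-3.141, 0.001, 2.936]
wrist_force: [-0.0, -0.6, -1.0]
width: 0.0294
```

Call:
step_arm(
  series=[
    [-1,0,0,1,0],
    [-1,0,0,2,0],
    [-1,0,0,3,0],
    [-1,0,0,3.5,0],
    [-1,0,0,3.5,0],
  ],
)

```text
time: 18.68
tool_pos: [0.575, -0.2868, 0.0461]
ee_rot: [3.141, -0.0, 2.936]
wrist_force: [0.1, 0.3, -1.1]
width: 0.0288
```

Call:
step_arm(
  series=[
    [-1,0,0,0.4,0],
    [-1,0,0,0.8,0],
    [-1,0,0,1.2,0],
    [-1,0,0,1.2,0],
  ],
)

```text
time: 19.18
tool_pos: [0.5752, -0.2867, 0.0455]
ee_rot: [3.141, 0.001, 2.936]
wrist_force: [-1.3, 1.7, 1.3]
width: 0.0293
```

Call:
step_arm(
  series=[
    [-0.34,0,0,0,0],
    [-0.3,0,0,0,0],
    [-0.2,0,0,0,0],
    [0,0,0,0,0],
    [0,0,0,0,0],
    [0,0,0,-5,0],
    [0,0,0,-20,0],
    [0,0,0,-40,0],
    [0,0,0,-65,0],
    [0,0,0,-80,0],
    [0,0,0,-85,0],
    [0,0,0,-85,0],
    [0,0,0,-85,0],
  ],
)

```text
time: 20.8
tool_pos: [0.5744, -0.2865, 0.1286]
ee_rot: [3.141, -0.002, 2.936]
wrist_force: [0.3, -0.3, -0.1]
width: 0.047
```

```bash
python3 - <<'E'
from h import *
o=robot.get_obs();print(o["time"],o["tool_pos"],np.degrees(o["ee_rot"]),o["wrist_force"],o["width"])
w=cams.snapshot("wrist");save(w,"w5",(120,0,520,360),2)
E
```

```text
20.8 [ 0.57443624 -0.28649413  0.12864994] [ 1.79950096e+02 -1.22268399e-01  1.68223579e+02] [ 0.30299632 -0.3343985  -0.12054328] 0.046998850786251746
```

View pics/w5.png

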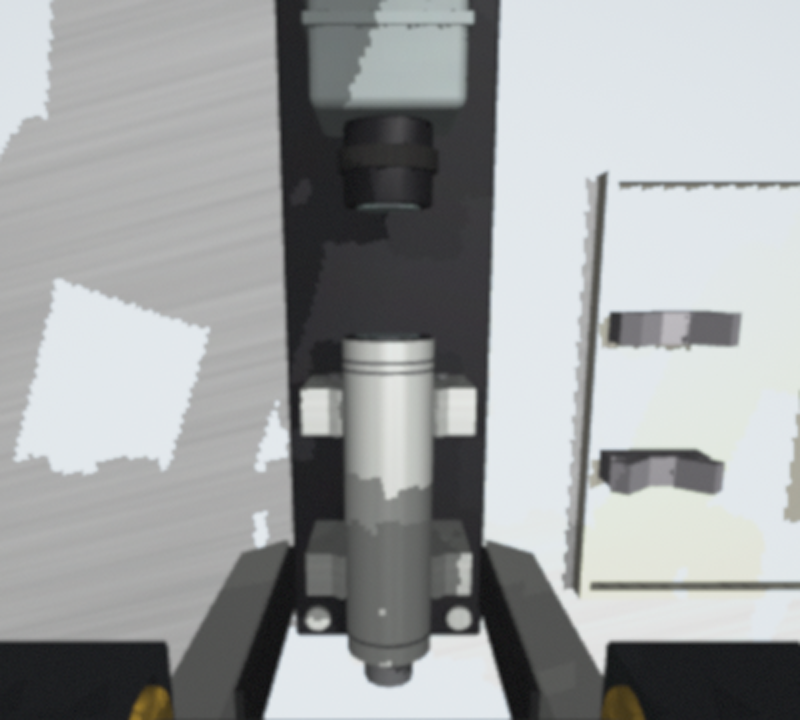

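```bash
python3 - <<'E'
from h import *
w=cams.snapshot("wrist")
o=robot.get_obs();T=o["tool_pos"];y=o["ee_rot"][2]
def tf(X): d=np.array(X)-T; return np.round(1000*np.array([np.cos(y)*d[0]+np.sin(y)*d[1],np.sin(y)*d[0]-np.cos(y)*d[1]]),1)
for n,u,v,z in[("b1",388,390,.056),("b1b",388,436,.056),("b2b",388,597,.056),("camfront",388,209,.06),("glasstop",388,340,.074),("barrelend_top",388,650,.074),("glL",343,360,.06),("glR",433,360,.06),("enL",348,640,.06),("enR",429,640,.06)]:
  print(n,tf(ray(w,120+u/2,v/2,z)))
for l in["longlens_center","longlens_glass","bench_seat"]:
  for n in("top","side"):
   p=cams.snapshot(n);print(n,l,[(np.round(d["position"],3).tolist(),tf(d["position"]).tolist(),round(d["p"],2)) for d in models.pinpoint(p,l)[:2]])
E
```

```text
b1 [39.4  1. ]
b1b [23.6  1. ]
b2b [-35.9   1.1]
camfront [96.9  0.9]
glasstop [57.3  0.9]
barrelend_top [-47.7   1. ]
glL [ 49.8 -13.8]
glR [49.8 15.8]
enL [-50.9 -13.4]
enR [-50.9  15.9]
top longlens_center [([0.334, 0.19, 0.014], [332.9, 417.9], 0.81), ([0.574, -0.286, 0.061], [0.5, 0.2], 0.49)]
side longlens_center [([0.575, -0.284, 0.06], [0.0, 2.8], 0.96), ([0.332, 0.19, 0.013], [335.2, 417.3], 0.68)]
top longlens_glass [([0.348, 0.24, 0.016], [328.8, 469.2], 0.76)]
side longlens_glass [([0.522, -0.276, 0.06], [53.6, -0.2], 0.85), ([0.354, 0.241, 0.014], [324.0, 471.0], 0.61)]
top bench_seat [([0.575, -0.285, 0.059], [-0.3, 1.5], 0.64)]
side bench_seat [([0.578, -0.281, 0.061], [-2.4, 5.8], 0.89)]
```

Call:
step_arm(
  series=[
    [-1,1.5,0.4,0,0],
    [-1,1.5,0.4,0,0],
    [-1,1.5,0.4,0,0],
    [-1,1.5,0.4,0,0],
    [-1,1.5,0.4,15,0],
    [-1,1.5,0.4,30,0],
    [-1,1.5,0.4,42,0],
    [-1,1.5,0.4,48,0],
    [-1,1.5,0.4,51,0],
    [-1,1.5,0.4,52,0],
    [-1,1.5,0.4,52,0],
    [-1,1.5,0.4,52,0],
  ],
)

```text
time: 23.0
tool_pos: [0.5739, -0.2863, 0.0785]
ee_rot: [-3.141, 0.001, 2.936]
wrist_force: [0.2, -0.5, -0.9]
width: 0.0004
```

Call:
step_arm(
  series=[
    [-1,0,0,0.5,0],
    [-1,0,0,1,0],
    [-1,0,0,1.5,0],
    [-1,0,0,1.5,0],
  ],
)

```text
time: 23.5
tool_pos: [0.5736, -0.2861, 0.0764]
ee_rot: [3.141, -0.0, 2.936]
wrist_force: [-0.6, -0.1, 1.1]
width: 0.0004
```

Call:
step_arm(
  series=[
    [-1,0,0,0.4,0],
    [-1,0,0,0.8,0],
    [-1,0,0,1.2,0],
    [-1,0,0,1.2,0],
    [-1,0,0,1.2,0],
  ],
)

```text
time: 24.12
tool_pos: [0.5736, -0.2862, 0.0753]
ee_rot: [3.141, 0.0, 2.936]
wrist_force: [-0.3, 0.8, 0.1]
width: 0.0003
```

Call:
step_arm(
  series=[
    [-1,0,0,0.3,0],
    [-1,0,0,0.6,0],
    [-1,0,0,0.9,0],
    [-1,0,0,0.9,0],
    [-1,0,0,0.9,0],
  ],
)

```text
time: 24.75
tool_pos: [0.5737, -0.2862, 0.0752]
ee_rot: [-3.141, 0.001, 2.936]
wrist_force: [-1.8, 1.4, 5.1]
width: 0.0007
```

Call:
step_arm(
  series=[
    [-1,0,0,0.3,0],
    [-1,0,0,0.6,0],
    [-1,0,0,0.7,0],
    [-1,0,0,0.7,0],
    [-1,0,0,0.7,0],
  ],
)

```text
time: 25.38
tool_pos: [0.5737, -0.2862, 0.0751]
ee_rot: [-3.141, 0.001, 2.936]
wrist_force: [-3.0, 2.2, 6.8]
width: 0.0006
```

```bash
python3 - <<'E'
from h import *
for i in range(4):
  s=cams.snapshot(["side","top"][i%2]);o=robot.get_obs();print(o["time"],o["tool_pos"].round(4),o["wrist_force"].round(2))
  for l in["longlens_center","bench_seat","shortlens_center","tray","jar","washbottle","taperoll"]:
    if i>1: print(i,l,[(np.round(d["position"],3).tolist(),round(d["p"],2)) for d in models.pinpoint(s,l)[:2]])
  if i==2: save(s,"s6",(170,120,430,320),3)
E
```

```text
25.425 [ 0.5737 -0.2862  0.0751] [-2.15  1.97  7.18]
25.475 [ 0.5737 -0.2862  0.0751] [-3.27  2.48  7.71]
25.525 [ 0.5737 -0.2862  0.0751] [-2.99  1.37  7.62]
2 longlens_center [([0.572, -0.285, 0.059], 0.92), ([0.331, 0.191, 0.015], 0.67)]
2 bench_seat [([0.577, -0.284, 0.059], 0.55)]
2 shortlens_center [([0.604, -0.005, 0.038], 0.83)]
2 tray [([0.586, -0.085, -0.001], 0.6)]
2 jar [([0.758, 0.009, -0.003], 0.74)]
2 washbottle [([0.768, -0.183, 0.001], 0.76)]
2 taperoll [([0.772, 0.17, -0.0], 0.81)]
25.925 [ 0.5737 -0.2862  0.0751] [-2.17  1.64  6.31]
3 longlens_center [([0.571, -0.286, 0.061], 0.73), ([0.334, 0.19, 0.014], 0.67)]
3 bench_seat [([0.575, -0.283, 0.059], 0.62)]
3 shortlens_center [([0.602, -0.002, 0.037], 0.91)]
3 tray [([0.588, -0.092, -0.0], 0.87)]
3 jar [([0.757, 0.011, 0.001], 0.63), ([0.575, -0.288, 0.002], 0.29)]
3 washbottle [([0.768, -0.175, 0.004], 0.71)]
3 taperoll [([0.771, 0.171, -0.002], 0.68), ([0.572, -0.29, -0.0], 0.57)]
```

View pics/s6.png

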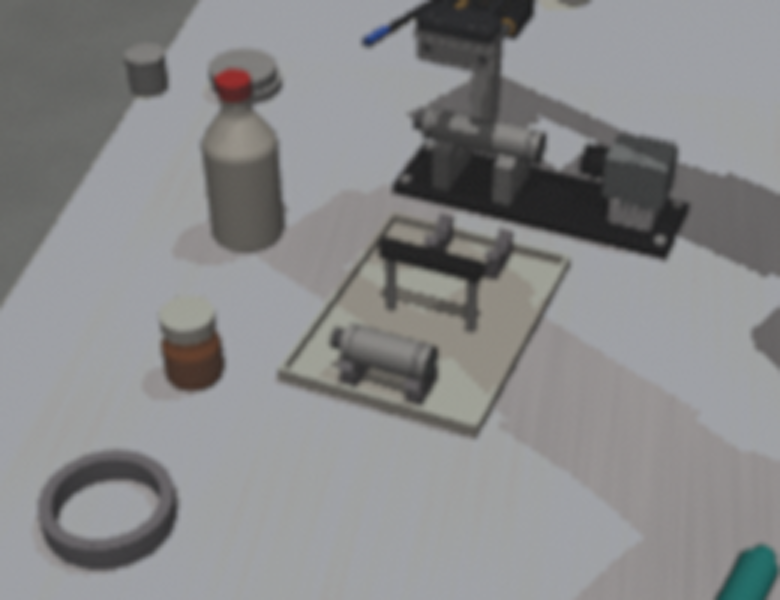

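Call:
step_arm(
  series=[
    [-1,0.3,0.2,0.3,0],
    [-1,0.5,0.3,0.5,0],
    [-1,0.5,0.3,0.5,0],
    [-1,0.5,0.3,0.5,0],
  ],
)

```text
time: 26.78
tool_pos: [0.5737, -0.2862, 0.0751]
ee_rot: [-3.141, 0.002, 2.936]
wrist_force: [-3.7, 0.7, 8.0]
width: 0.0004
```

```bash
python3 - <<'E'
from h import *
F=[]
for i in range(6):
  w=cams.snapshot("wrist");F.append(robot.get_obs()["wrist_force"])
print(np.mean(F,0).round(2),np.std(F,0).round(2),robot.get_obs()["tool_pos"])
save(w,"w7",(220,20,420,220),3)
E
```

```text
[-2.28  1.03  8.2 ] [0.42 0.44 0.63] [ 0.57368965 -0.28618968  0.07511705]
```

View pics/w7.png

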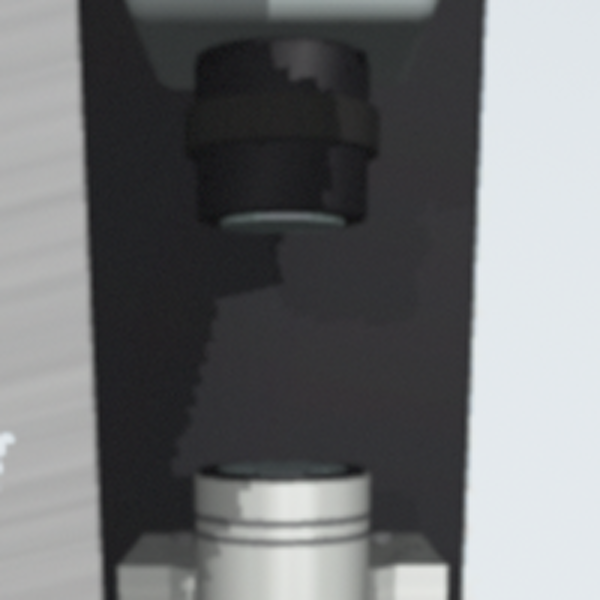

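```bash
python3 - <<'E'
from h import *
w=cams.snapshot("wrist")
o=robot.get_obs();T=o["tool_pos"];y=o["ee_rot"][2]
def tf(X): d=np.array(X)-T; return np.round(1000*np.array([np.cos(y)*d[0]+np.sin(y)*d[1],np.sin(y)*d[0]-np.cos(y)*d[1]]),1)
for n,u,v,z in[("camfront",283,222,.06),("camfronttopedge",283,212,.0705),("glasscentre",283,468,.06),("glasstop_back",283,478,.0745),("b1",283,565,.056),("L",196,480,.06),("R",370,480,.06),("bL",117,570,.056),("bR",448,570,.056)]:
  print(n,tf(ray(w,220+u/3,20+v/3,z)))
E
```

```text
camfront [96.5  0.9]
camfronttopedge [96.7  0.9]
glasscentre [56.8  0.9]
glasstop_back [56.5  0.9]
b1 [39.3  1. ]
L [ 54.8 -14. ]
R [54.8 15.9]
bL [ 38.4 -28.8]
bR [38.4 30.5]
```

Call:
step_arm(
  series=[
    [-1,0.2,0.1,0.3,0],
    [-1,0.2,0.1,0.3,0],
    [-1,0.2,0.1,0.3,0],
  ],
)

```text
time: 27.5
tool_pos: [0.5737, -0.2862, 0.0751]
ee_rot: [-3.14, 0.003, 2.936]
wrist_force: [-1.2, 1.0, 8.6]
width: 0.0007
```

Call:
step_arm(
  series=[
    [-1,0.1,0,0.15,0],
    [-1,0.1,0,0.15,0],
    [-1,0.1,0,0.15,0],
    [-1,0.1,0,0.15,0],
  ],
)

```text
time: 28.0
tool_pos: [0.5737, -0.2862, 0.0751]
ee_rot: [-3.14, 0.003, 2.936]
wrist_force: [-2.3, 0.7, 8.2]
width: 0.0007
```

```bash
python3 - <<'E'
from h import *
F=[]
for i in range(8):
  w=cams.snapshot("wrist");F.append(robot.get_obs()["wrist_force"])
m=np.mean(F,0);print(m.round(2),np.std(F,0).round(2),robot.get_obs()["tool_pos"])
if 8.3<m[2]<11.5: print(robot.close_job())
E
```

```text
[-2.18  1.03  8.97] [0.35 0.46 0.3 ] [ 0.57368728 -0.28619931  0.07510528]
the job is handed in; nothing more can be done
None
```

I handed the job in at about 28 s, with the long barrel seated in the V-blocks and the closed fingertips still pressing on it.

- **Tray:** I lifted it by the handle, carried it level with both barrels in it, and set it down about 4 cm from the bench. I then let go of it.
- **Long barrel:** I took out only the steel long barrel and released it in the V to settle, glass end towards the bench camera. The close wrist view puts it about 1 mm off centre along the V, with no visible offset sideways.
- **Press:** the average downward push was 9.0 N (about 9–9.5 N allowing for the sensor's zero offset). It went no higher than this in any reading. About 2 N of sideways drag remains.
- **Other objects:** the short barrel is still in the tray, and the bottle, jar and tape roll are where they started.

**Checks that disagreed:** while I was pressing, the trained networks put the barrel 4–5 mm from the seat along the V, towards the camera. Their error is about 4 mm, so I trusted the wrist-image measurement. The two bench yaw estimates differed by about 1°. I left that to the V to correct, and the barrel looked aligned afterwards.

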